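Bring the empty bottle from the carton to the filler

ROBOT

A 6-joint arm with a two-finger parallel gripper is mounted at the origin on the work surface. World frame = base frame: x ahead of the robot, y to its left, z up, the work surface at z = 0. Lengths are in m, angles in rad, forces in N, time in s.
With the tool pointing down it reaches from about 0.325 to 1 m from the base axis. Payload 5.1 kg.
Tool frame: the origin (TCP) lies midway between the tips of the shut fingers; the grasp point (between the pads) lies 19 mm behind it; z points along the fingers, y is the line along which they close (so a half turn about z gives the same grasp; the last joint's range is limited). The gripper opens to 85 mm and grips with 20 to 120 N. Pads are 22 mm wide; open, the fingers measure 114 mm over their backs; the gripper's body (76 mm by 85 mm) begins 54 mm behind the grasp point. The pads swing forward as they close: fully open they stand 13 mm farther back than shut.
Start: joints at [-1.28, 0.124, 1.65, -0, 1.367, -0.083], TCP at [0.237, -0.605, 0.231] pointing down, gripper open.
Joint ranges: [-2.61, 2.61], [-1.02, 2.33], [0.03, 2.71], [-1.35, 4.49], [0.32, 2.68], [-2.91, 2.91]. Speed limits (rad/s): [2.57, 2.57, 3.14, 3.14, 3.14, 3.14].

INTERFACE

Orientations are given as a unit quaternion [w, x, y, z].
In Python, from bench import robot, grab_frame, camera_params gives the robot as it stands. The module is installed in compiled form; this text tells all that it offers.
- The arm moves only by the tool arm_command, never from a script. Its argument "commands" is a list of rows, each an object of numbers: "gripper": the opening, from 0 (shut) to 1 (fully open); "x", "y", "z": the shift along the tool's x, y, z each as a share of 200 mm, from -1 to 1; "twist": the turn about the tool's z as a share of pi rad, from -1 to 1. A call has exactly 5 rows; each row is the pose to reach, as a shift and turn from the pose commanded when the call began, along the tool's axes at that moment, turning the shorter way round; what a row does not reach only later rows make up. A row lasts 1/8 s, in which the tool goes at most 62.5 mm and 10.7 degrees, less where a joint would pass 70% of its speed; a pose out of reach is approached as far as the arm can. A call with a number of a shift or a turn outside -1 to 1 is refused whole. A call with a gripper value outside its range is refused whole. The fingers move at their own pace and stop on an object; the grip force is fixed at half the most. Time passes only in rows, so rows that repeat a pose let the fingers close, or fill a call up. It gives the time, the measured TCP pose, the force, the opening and the grip force at its end, in the units of the state.
- robot.read_state(): the state, without advancing time (a new reading comes with each control period).
- grab_frame(name): name is "scene" or "top"; returns (picture, depth): 420x560x3 uint8, red, green, blue; 420x560 float32, m along the optical axis (not along the pixel's ray), 0 where there is no reading.
- camera_params(name): a dict with "fx", "fy", "cx", "cy" (pixels), "origin" and "orientation" of the camera in the world. Camera axes: x right, y down, z forward; pixel columns grow to the right and rows downward; lengths in m; the calibration is good to about 2 mm. A picture is of the moment at which its call begins. camera_params takes no time and is no camera call.
- robot.hand_in(): hands the job in; it is judged then, once.
The state is a dict: "time_s": time; "qpos": joint angles; "joint_velocities": joint speeds; "effort": joint torques, N m; "tcp_pos": TCP position; "tool_rot": TCP orientation; "wrist_force": force on the tool from outside, world axes, zero at the start; "torque": the same for the moment, N m; "grip_width": opening from 0.0 (shut) to 1.0 (fully open); "gripper_force": force on a finger pad.
Only numpy, scipy, OpenCV 4.12 (cv2) and the standard library are available. Lean on these libraries where they do the work, as an engineer would, in place of code of your own. Each camera call takes 0.05 s, during which the arm holds its last target. There are 200 camera calls.

TASK

Lift the one uncapped bottle out of the divided carton and stand it upright on the bench filler's drip plate, between the guide rails and centred under the nozzle. Set it down gently and let go. Leave everything else in its place and do not knock the nozzle.

Things in the scene. Friction and masses are not known exactly. Their poses are not given: they have to be found in the camera images.
- bottle: The bottle to fill: uncapped, unlabelled green glass, 165 mm tall; body 58 mm across up to 85 mm, shoulder narrowing to 112 mm, straight neck 26 mm across from 112 to 158 mm, lip 29 mm across (look only) to 165 mm. About 0.25 kg. It stands in any one of the carton's six cells. Origin: centre of its underside, z up. 
- carton: Open cardboard carton, fixed to the table, 174 mm (its x) by 258 mm (its y), 100 mm high, walls, dividers and floor 5 mm thick; 2 by 3 cells about 79 mm square, cell centres at x = -42 and +42 mm, y = -84, 0 and +84 mm; each holds one bottle or jar. It may stand left or right of the robot. Origin: centre of its underside, z up. 
- filler: Steel bench filler, fixed. Origin: at table level, straight below the nozzle; its x points from the open front towards the column. Drip plate 140 mm wide (y), top at z = 20 mm, from x = -85 to +165. Column 45 x 55 mm at x = 112 to 158, 420 mm high, a box on it to 470; arm 42 mm wide from the column to x = -25, underside at z = 327, top 373.
- stand (a point): Where the bottle's origin must come: the point on the drip plate's top straight below the nozzle. Axes as filler. Guide rails along x either side, 74 mm apart inside, 35 mm high above the plate, from x = -55 to +40 mm, flaring out to 95 mm apart at x = -86; open at the front (-x). A back stop of the same height has its face at x = +37.
- nozzle: Filler nozzle: steel tube 20 mm across hanging straight down from the arm. Origin: centre of its lower end, 270 mm above the table, 85 mm above the mouth of a bottle standing on the drip plate; too low for a gripper to hold the bottle straight from above.
- tall: Capped bottle of green glass, 185 mm tall, round body 62 mm across up to 118 mm with a paper label, shoulder to 145 mm, black cap 30 mm across from 145 to 185 mm. In a cell of the carton. Origin: centre of its underside, z up. 
- mid: Capped bottle of green glass, 145 mm tall, round body 62 mm across up to 78 mm with a paper label, shoulder to 105 mm, black cap 30 mm across from 105 to 145 mm. In a cell of the carton. Origin: centre of its underside, z up. 
- jar_a: Low round jar of green glass, 95 mm tall, 64 mm across, black lid 62 mm across, paper label. In a cell of the carton. Origin: centre of its underside, z up. 
- jar_b: Low round jar of green glass, 95 mm tall, 64 mm across, black lid 62 mm across, paper label. In a cell of the carton. Origin: centre of its underside, z up. 
- jar_c: Low round jar of green glass, 95 mm tall, 64 mm across, black lid 62 mm across, paper label. In a cell of the carton. Origin: centre of its underside, z up. 
- spare_bottle: Capped bottle of green glass, 185 mm tall, round body 62 mm across up to 118 mm with a paper label, shoulder to 145 mm, black cap 30 mm across from 145 to 185 mm. Bystander on the table between carton and filler. Origin: centre of its underside, z up. 
- label_roll: Bystander: white roll of labels standing on its end, 100 mm across, 60 mm high, core hole 40 mm, between carton and filler, farthest from the robot. Origin: centre of its underside, z up. 
- spare_jar: Low round jar of green glass, 95 mm tall, 64 mm across, black lid 62 mm across, paper label. Bystander on the table between carton and filler, nearest the robot. Origin: centre of its underside, z up. 
There are look-alikes about, which are no part of the job. What is shaped like the jar_c but blue, orange or turquoise is not meant.

How it is judged:
On the way:
1. the uncapped bottle is lifted clear out of the carton (its foot above the carton's rim) (z of bottle in the frame of carton above 0.105 m), for 0.1 s.
At the end, for the whole second after the job is handed in: The uncapped bottle stands released, upright (within 0.08 rad) and at rest on the drip plate (its foot within 6 mm of the plate's height), its axis within 12 mm of the nozzle's; every other bottle, jar and the label roll stands upright within 30 mm of where it was (horizontal distance between bottle and nozzle below 0.012 m and z of bottle in the frame of stand between -0.006 and 0.006 m and angle between bottle's own z axis and vertical below 0.08 rad and linear speed of bottle below 0.02 m/s and distance of each of tall, jar_a, mid, jar_b, jar_c, spare_bottle, label_roll, spare_jar from where it was at the start of the episode below 0.03 m and angle between each of tall, jar_a, mid, jar_b, jar_c, spare_bottle, label_roll, spare_jar's own z axis and vertical below 0.3 rad); the robot touches nothing.
It fails at once if the nozzle is knocked (anything presses on it with more than 5 N) (contact force between nozzle and anything else above 5 N).
It fails at once if the bottle is banged down or rammed on the filler (more than 40 N) (contact force between bottle and filler above 40 N).
It also fails if it takes over 51 s, if anything falls off the work surface, if the arm or the gripper's body presses on something with over 40 N, if the wrist force passes 120 N, or if a joint passes its speed limit or range.

## Working session

There is one attempt and no reset: what is moved stays moved. The work goes in short steps, Python scripts to look and compute and a tool call to move; the robot and the scene stay as the last step left them, time stands still between calls to the robot, and variables do not carry over. Pictures are saved under pics/ and viewed, at most 10 in all, crops included, and the job is handed in when it is done.

Besides the shell and the picture viewer there is one more tool, called after "Request:" as name(argument=value, ...), one argument or row to a line, values as JSON. arm_command: Moves the arm, as the interface text tells. Its arguments: {"type":"object","properties":{"commands":{"type":"array"}},"required":["commands"]}

```bash
mkdir -p pics; cat > h.py <<'E'
import numpy as np, cv2
from scipy.spatial.transform import Rotation as R
from bench import robot, grab_frame, camera_params
def rot(q): return R.from_quat([q[1],q[2],q[3],q[0]]).as_matrix()
def cloud(name):
    p,d=grab_frame(name); c=camera_params(name)
    v,u=np.mgrid[:d.shape[0],:d.shape[1]]
    P=np.stack([(u-c['cx'])/c['fx']*d,(v-c['cy'])/c['fy']*d,d],-1)
    W=P@rot(c['orientation']).T+np.array(c['origin']); W[d==0]=np.nan
    return p,W
def save(n,p): cv2.imwrite('pics/'+n,cv2.cvtColor(p,cv2.COLOR_RGB2BGR))
E
python3 - <<'E'
from h import *
for n in('scene','top'):
    p,W=cloud(n); np.save(n+'.npy',W); np.save(n+'_p.npy',p); save(n+'.png',p); print(camera_params(n))
print(robot.read_state())
E
```

```text
{'fx': 466.90138751253727, 'fy': 466.90138751253727, 'cx': 290.92924360169997, 'cy': 212.67290153652303, 'origin': array([1.1826369 , 0.00200231, 0.93123213]), 'orientation': array([-0.25140988,  0.64435115,  0.67681427, -0.25204585])}
{'fx': 542.4732162826504, 'fy': 542.4732162826504, 'cx': 292.56928724377127, 'cy': 210.0041475975221, 'origin': array([0.30032415, 0.00726621, 1.4896737 ]), 'orientation': array([ 0.04528259, -0.69724393,  0.71278367, -0.06115418])}
{'time_s': 0.1, 'qpos': array([-1.27960698e+00,  1.24431686e-01,  1.65154990e+00,  7.92937568e-06,
        1.36751238e+00, -8.25906625e-02]), 'joint_velocities': array([-6.07709791e-05, -1.08747777e-03, -3.00972952e-03,  8.62645595e-07,
        6.48870036e-05,  4.52425426e-04]), 'effort': array([ 1.21832736e-04, -4.24930215e+01, -3.66653502e+01, -9.66149537e-05,
        3.94871371e-03,  5.05749128e-06]), 'tcp_pos': array([ 0.23715834, -0.60458929,  0.23017389]), 'tool_rot': array([-9.45894689e-04,  9.82586541e-01,  1.85803084e-01, -9.51119959e-05]), 'wrist_force': array([ 0.12900812, -0.49929258,  0.22863868]), 'torque': array([ 0.01353105, -0.03354919,  0.02109002]), 'gripper_force': 0.0, 'grip_width': 0.9997861573041034}
```

View pics/scene.png

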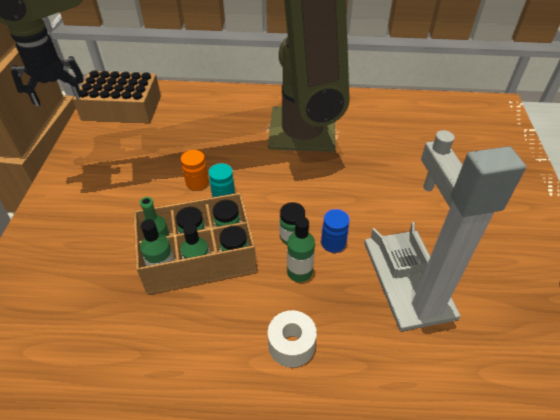

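View pics/top.png

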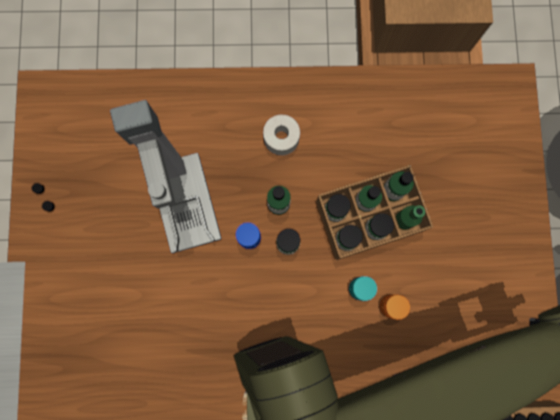

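The uncapped bottle shows at scene (148,205) / top (413,213), in the carton's corner cell with an open green mouth. These could be taken for it, all black-capped:
- tall/mid at top (402,183) and (370,195)
- spare_bottle at top (279,199)

The blue, orange and turquoise jars are only decoys. Next I measure the bottle, carton and filler, and check the choice in one crop.

```bash
python3 - <<'E'
from h import *
Ws,Wt=np.load('scene.npy'),np.load('top.npy'); pt=np.load('top_p.npy'); ps=np.load('scene_p.npy')
A=np.hstack([cv2.resize(ps[180:300,120:270],(400,320),interpolation=2),cv2.resize(pt[155:275,310:440],(400,320),interpolation=2)])
save('crop.png',A)
A=np.concatenate([Ws.reshape(-1,3),Wt.reshape(-1,3)])
# bottle lip
for n,W,u,v in(('top',Wt,413,213),('scene',Ws,148,203)):
    r=W[v-14:v+14,u-14:u+14].reshape(-1,3); m=(r[:,2]>.145)&(r[:,2]<.19); print(n,'lip n',m.sum(),r[m].min(0),r[m].max(0))
# table check
print('table',np.nanmedian(Wt[330:350,60:120,2]))
# carton rim
def rect(P): 
    (c,s,a)=cv2.minAreaRect((P*1000).astype(np.float32)); return np.round(c,1),np.round(s,1),round(a,2)
r=Wt[150:275,305:445].reshape(-1,3); m=abs(r[:,2]-.1)<.006; print('carton',rect(r[m][:,:2]))
# filler
top=Wt[60:270,90:230].reshape(-1,3); sc=Ws[130:340,350:530].reshape(-1,3)
for n,r in(('top',top),('sc',sc)):
    for z,t in((.47,.008),(.373,.008),(.055,.004),(.02,.006)):
        m=abs(r[:,2]-z)<t; m&=(r[:,0]>.2)
        print(n,z,m.sum(),rect(r[m][:,:2]) if m.sum()>5 else '')
E
```

```text
top lip n 126 [ 0.47624061 -0.35145683  0.14560144] [ 0.50468989 -0.32151173  0.17540222]
scene lip n 192 [ 0.4716998  -0.35410855  0.1451863 ] [ 0.50455154 -0.32469408  0.17501291]
table -0.0011832560504789758
carton (array([ 504.7, -241.7]), array([174.2, 259.1]), 17.02)
top 0.47 954 (array([646.5, 293.2]), array([51.1, 75.3]), 15.2)
top 0.373 1133 (array([577. , 274.5]), array([184. ,  72.9]), 14.35)
top 0.055 229 (array([544.9, 263.8]), array([237. , 106.4]), 13.95)
top 0.02 2870 (array([550.5, 267.8]), array([249.9, 140.3]), 14.81)
sc 0.47 1300 (array([647.1, 291.4]), array([51.2, 75.3]), 16.13)
sc 0.373 949 (array([580.1, 271. ]), array([190.4,  73.3]), 16.24)
sc 0.055 430 (array([547.3, 262.7]), array([244.2, 106.7]), 14.24)
sc 0.02 3183 (array([550.3, 265.8]), array([251.5, 142.6]), 14.95)
```

View pics/crop.png

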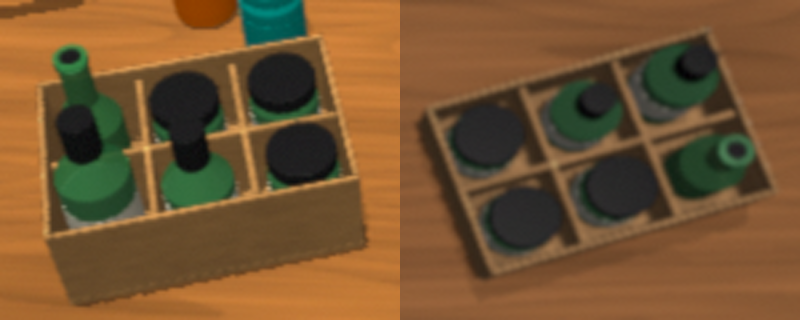

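The crop confirms the choice: the open mouth is at crop (70,58) and (737,152), and the other five all carry black caps or lids. The measurements match the given sizes: carton 174x259 mm, plate 250x140 mm, lip 29 mm across at 0.17 m. I take the bottle at about (0.490, -0.337) and the stand at about (0.512, 0.256), with filler yaw 14.9°.

The nozzle rules out placing from above, so I'll set the bottle down at the front between the flares. Then I'll push it in with the back of an open finger.

```bash
cat >> h.py <<'E'
def go(t,yaw):  # yaw: world angle (deg) of tool y; prints shares
    s=robot.read_state(); M=rot(s['tool_rot']); d=(M.T@(np.array(t)-s['tcp_pos']))/.2
    c=np.degrees(np.arctan2(M[1,1],M[0,1])); tw=-((yaw-c+90)%180-90)
    print('t',round(s['time_s'],2),'tcp',s['tcp_pos'].round(4),'y',round(c,1),'shares',d.round(3),'twist',round(tw/180,4),'q6',s['qpos'][5].round(2),'F',s['wrist_force'].round(1),'grip',round(s['grip_width'],3))
E
python3 -c "
from h import *
go([.49,-.337,.23],107)"
```

```text
t 0.1 tcp [ 0.2372 -0.6046  0.2302] y -68.6 shares [ 1.665 -0.784  0.003] twist 0.0245 q6 -0.08 F [ 0.1 -0.5  0.2] grip 1.0
```

Request:
arm_command(
  commands=[
    {"gripper": 1,"x": 0.2,"y": -0.1,"z": 0,"twist": 0.01},
    {"gripper": 1,"x": 0.4,"y": -0.2,"z": 0,"twist": 0.02},
    {"gripper": 1,"x": 0.6,"y": -0.3,"z": 0,"twist": 0.0245},
    {"gripper": 1,"x": 0.83,"y": -0.39,"z": 0,"twist": 0.0245},
    {"gripper": 1,"x": 1,"y": -0.47,"z": 0,"twist": 0.0245},
  ],
)

```text
time_s: 0.72
tcp_pos: [0.3902, -0.4429, 0.2307]
tool_rot: [-0.0, 0.989, 0.148, -0.0]
wrist_force: [-0.6, -0.9, 0.6]
grip_width: 1.001
gripper_force: 0.0
```

```bash
python3 -c "
from h import *
go([.49,-.337,.23],107)"
```

```text
t 0.72 tcp [ 0.3902 -0.4429  0.2307] y -72.9 shares [ 0.632 -0.36   0.004] twist 0.0003 q6 0.33 F [-0.6 -0.9  0.6] grip 1.001
```

Request:
arm_command(
  commands=[
    {"gripper": 1,"x": 0.2,"y": -0.12,"z": 0,"twist": 0},
    {"gripper": 1,"x": 0.4,"y": -0.23,"z": 0,"twist": 0},
    {"gripper": 1,"x": 0.6,"y": -0.34,"z": 0,"twist": 0},
    {"gripper": 1,"x": 0.637,"y": -0.363,"z": 0,"twist": 0},
    {"gripper": 1,"x": 0.637,"y": -0.363,"z": 0,"twist": 0},
  ],
)

```text
time_s: 1.35
tcp_pos: [0.4897, -0.3376, 0.2308]
tool_rot: [-0.0, 0.989, 0.148, -0.0]
wrist_force: [0.2, 0.1, 1.0]
grip_width: 1.002
gripper_force: 0.0
```

```bash
python3 -c "
from h import *
go([.49,-.337,.126],107)
p,W=cloud('scene'); save('pre.png',cv2.resize(p[60:300,60:380],(800,600)))"
```

```text
t 1.35 tcp [ 0.4897 -0.3376  0.2308] y -72.9 shares [ 0.003 -0.002  0.524] twist 0.0004 q6 0.58 F [0.2 0.1 1. ] grip 1.002
```

View pics/pre.png

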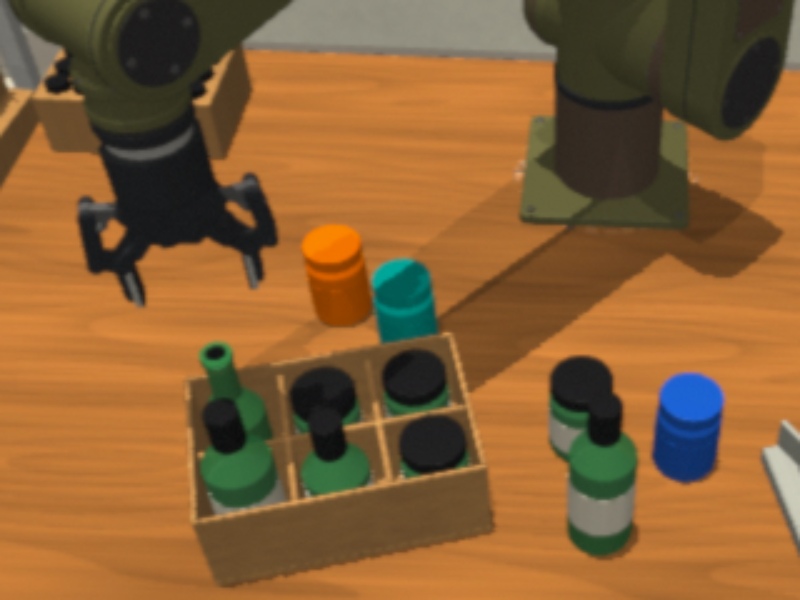

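The fingers straddle the mouth at (218,350), and the other bottles are clear. Going down slowly now.

Request:
arm_command(
  commands=[
    {"gripper": 1,"x": 0,"y": 0,"z": 0.15,"twist": 0},
    {"gripper": 1,"x": 0,"y": 0,"z": 0.3,"twist": 0},
    {"gripper": 1,"x": 0,"y": 0,"z": 0.43,"twist": 0},
    {"gripper": 1,"x": 0,"y": 0,"z": 0.51,"twist": 0},
    {"gripper": 1,"x": 0,"y": 0,"z": 0.51,"twist": 0},
  ],
)

```text
time_s: 2.02
tcp_pos: [0.4885, -0.338, 0.1279]
tool_rot: [-0.001, 0.989, 0.147, -0.001]
wrist_force: [-0.5, 0.2, 0.7]
grip_width: 1.003
gripper_force: 0.0
```

Request:
arm_command(
  commands=[
    {"gripper": 0,"x": 0,"y": 0,"z": 0,"twist": 0},
    {"gripper": 0,"x": 0,"y": 0,"z": 0,"twist": 0},
    {"gripper": 0,"x": 0,"y": 0,"z": 0,"twist": 0},
    {"gripper": 0,"x": 0,"y": 0,"z": 0,"twist": 0},
    {"gripper": 0,"x": 0,"y": 0,"z": 0,"twist": 0},
  ],
)

```text
time_s: 2.65
tcp_pos: [0.4904, -0.3384, 0.1304]
tool_rot: [0.001, 0.989, 0.148, 0.001]
wrist_force: [0.8, 0.2, 4.1]
grip_width: 0.284
gripper_force: 59.4
```

Request:
arm_command(
  commands=[
    {"gripper": 0,"x": 0,"y": 0,"z": -0.1,"twist": 0},
    {"gripper": 0,"x": 0,"y": 0,"z": -0.3,"twist": 0},
    {"gripper": 0,"x": 0,"y": 0,"z": -0.5,"twist": 0},
    {"gripper": 0,"x": 0,"y": 0,"z": -0.7,"twist": 0},
    {"gripper": 0,"x": 0,"y": 0,"z": -0.85,"twist": 0},
  ],
)

```text
time_s: 3.28
tcp_pos: [0.4897, -0.3376, 0.3017]
tool_rot: [0.0, 0.989, 0.148, 0.0]
wrist_force: [0.5, -0.2, -3.9]
grip_width: 0.289
gripper_force: 59.4
```

```bash
python3 -c "
from h import *
go([.49,-.337,.36],107)
p,W=cloud('scene'); save('lift.png',cv2.resize(p[20:300,60:380],(800,600)))"
```

```text
t 3.27 tcp [ 0.4897 -0.3376  0.3017] y -73.0 shares [ 0.003 -0.002 -0.292] twist 0.0001 q6 0.58 F [ 0.5 -0.2 -3.9] grip 0.289
```

View pics/lift.png

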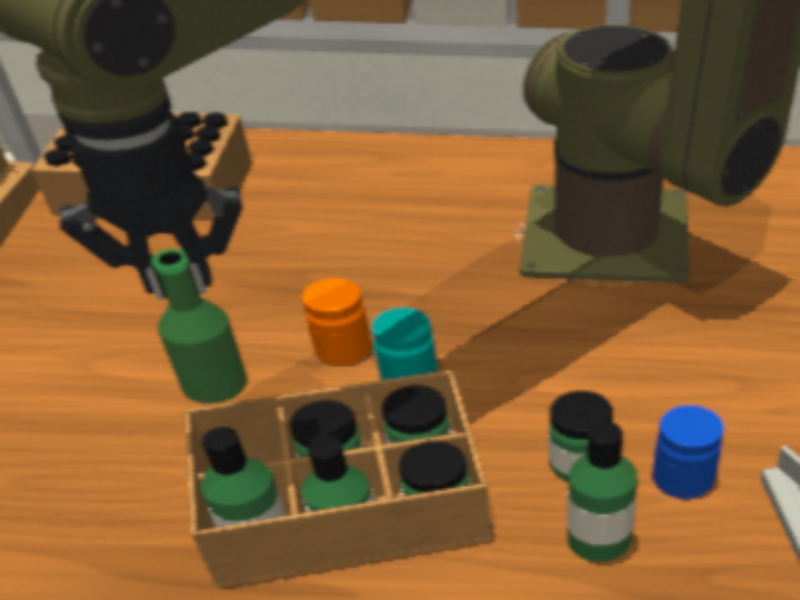

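The bottle hangs upright in the grip, clear of the carton. Carrying it across high, to a point in front of the filler.

Request:
arm_command(
  commands=[
    {"gripper": 0,"x": 0,"y": 0,"z": -0.15,"twist": 0},
    {"gripper": 0,"x": 0,"y": -0.15,"z": -0.22,"twist": 0},
    {"gripper": 0,"x": 0.01,"y": -0.4,"z": -0.22,"twist": 0},
    {"gripper": 0,"x": 0.02,"y": -0.68,"z": -0.22,"twist": 0},
    {"gripper": 0,"x": 0.02,"y": -0.96,"z": -0.22,"twist": 0},
  ],
)

```text
time_s: 3.95
tcp_pos: [0.4363, -0.1513, 0.3423]
tool_rot: [-0.001, 0.989, 0.148, -0.001]
wrist_force: [0.4, 0.7, -2.4]
grip_width: 0.29
gripper_force: 59.7
```

Request:
arm_command(
  commands=[
    {"gripper": 0,"x": 0.01,"y": -0.25,"z": 0,"twist": 0},
    {"gripper": 0,"x": 0.02,"y": -0.5,"z": 0,"twist": 0},
    {"gripper": 0,"x": 0.03,"y": -0.7,"z": 0,"twist": 0},
    {"gripper": 0,"x": 0.04,"y": -0.85,"z": 0,"twist": 0},
    {"gripper": 0,"x": 0.05,"y": -1.0,"z": 0,"twist": 0},
  ],
)

```text
time_s: 4.58
tcp_pos: [0.3874, 0.0422, 0.3424]
tool_rot: [-0.0, 0.989, 0.148, -0.001]
wrist_force: [0.4, 0.9, -3.3]
grip_width: 0.286
gripper_force: 59.7
```

```bash
python3 -c "
from h import *
go([.348,.213,.346],-75.1)"
```

```text
t 4.58 tcp [0.3874 0.0422 0.3424] y -73.0 shares [ 0.062 -0.874 -0.017] twist 0.0118 q6 1.24 F [ 0.4  0.9 -3.3] grip 0.286
```

Request:
arm_command(
  commands=[
    {"gripper": 0,"x": 0.01,"y": -0.25,"z": 0,"twist": 0},
    {"gripper": 0,"x": 0.03,"y": -0.48,"z": 0,"twist": 0.006},
    {"gripper": 0,"x": 0.05,"y": -0.7,"z": 0,"twist": 0.012},
    {"gripper": 0,"x": 0.06,"y": -0.84,"z": 0,"twist": 0.012},
    {"gripper": 0,"x": 0.06,"y": -0.87,"z": 0,"twist": 0.012},
  ],
)

```text
time_s: 5.2
tcp_pos: [0.348, 0.2119, 0.3424]
tool_rot: [0.0, 0.991, 0.131, -0.001]
wrist_force: [0.8, -0.6, -2.9]
grip_width: 0.287
gripper_force: 60.0
```

```bash
python3 - <<'E'
from h import *
f=np.array([.9664,.2571]);g=np.array([-.2571,.9664]);S=np.array([.5118,.2565])
go([*(S-.120*f),.185],-75.1); go([*(S-.068*f),.15],-75.1)
p,W=cloud('top'); q,V=cloud('scene'); save('pre2.png',np.hstack([cv2.resize(p[60:330,90:290],(400,540)),cv2.resize(q[60:330,300:500],(400,540))]))
# held bottle in top/scene: lateral/longitudinal relative to S, and bottom height
for n,X,I in(('top',W,p),('sc',V,q)):
    r=X.reshape(-1,3); c=I.reshape(-1,3).astype(int); uv=(r[:,:2]-S); a=uv@f; b=uv@g
    m=(a>-.22)&(a<-.12)&(abs(b)<.06)&(r[:,2]>.18)&(r[:,2]<.30)&(c[:,1]>c[:,0]+8)&(c[:,1]>c[:,2]+8)
    print(n,m.sum(),'a',np.percentile(a[m],[1,99]),'b',np.percentile(b[m],[1,99]),'z',r[m][:,2].min())
    # rails: lateral of points at z .055
    t=(abs(r[:,2]-.055)<.005)&(abs(b)<.06)&(a>-.05)&(a<.03); print('rails b',np.histogram(b[t],bins=np.arange(-.06,.061,.005))[0])
    t=(abs(r[:,2]-.373)<.008)&(a>-.1)&(a<.09)&(abs(b)<.05); print('arm a min',a[t].min(),'b',np.percentile(b[t],[1,99]))
    t=(r[:,2]>.275)&(r[:,2]<.32)&(abs(a)<.025)&(abs(b)<.03); print('noz',t.sum(),r[t].mean(0) if t.any() else '', np.percentile(a[t],[2,98]) if t.any() else '',np.percentile(b[t],[2,98]) if t.any() else '')
E
```

```text
t 5.2 tcp [0.348  0.2119 0.3424] y -75.0 shares [ 0.25  -0.005  0.786] twist 0.0007 q6 1.72 F [ 0.8 -0.6 -2.9] grip 0.287
t 5.2 tcp [0.348  0.2119 0.3424] y -75.0 shares [ 0.511 -0.004  0.961] twist 0.0007 q6 1.72 F [ 0.8 -0.6 -2.9] grip 0.287
top 35 a [-0.18880807 -0.17193913] b [-0.02844958 -0.02046059] z 0.2358459617098292
rails b [ 0  0  0 21 45  0  0  0  0  0  0  0  0  0  0  0  0  0  0 19 26  0  0  0]
arm a min -0.023561566100099778 b [-0.01973597  0.02155526]
noz 0   
sc 658 a [-0.17099582 -0.14038339] b [-0.03041838  0.01745484] z 0.21954664324048
rails b [ 0  0  0 65 25  0  0  0  0  0  0  0  0  0  0  0  0  0  0 72 31  0  0  0]
arm a min -0.025654170738255613 b [-0.02193419  0.01801469]
noz 126 [0.51796441 0.25240308 0.29207061] [-0.00436552  0.0104867 ] [-0.01036937  0.00516926]
```

View pics/pre2.png

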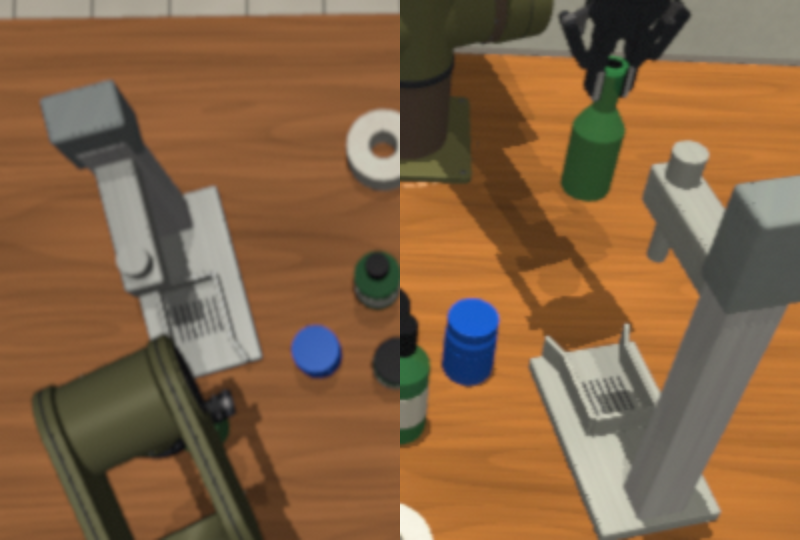

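```bash
python3 - <<'E'
from h import *
f=np.array([.9664,.2571]);g=np.array([-.2571,.9664]);S=np.array([.5118,.2565])
T=robot.read_state()['tcp_pos']
_,W=cloud('top');_,V=cloud('scene'); r=np.concatenate([W.reshape(-1,3),V.reshape(-1,3)])
r=r[~np.isnan(r[:,0])]; a=(r[:,:2]-T[:2])@f; b=(r[:,:2]-T[:2])@g; z=r[:,2]-T[2]
for lo in np.arange(-.04,.5,.03):
    m=(z>=lo)&(z<lo+.03)&(a>-.2)&(a<.13)&(abs(b)<.2)
    if m.sum()>3: 
        k=m&(abs(b)<.04); print(round(lo,2),m.sum(),'a',a[m].min().round(3),a[m].max().round(3),'b',b[m].min().round(3),b[m].max().round(3),'central amax',a[k].max().round(3) if k.any() else '')
E
```

```text
-0.04 382 a -0.023 0.029 b -0.03 0.026 central amax 0.029
-0.01 211 a -0.006 0.014 b -0.026 0.026 central amax 0.014
0.02 357 a -0.014 0.014 b -0.039 0.041 central amax 0.014
0.05 597 a -0.018 0.017 b -0.058 0.057 central amax 0.017
0.08 953 a -0.015 0.02 b -0.066 0.064 central amax 0.02
0.11 396 a -0.037 0.038 b -0.044 0.042 central amax 0.038
0.14 665 a -0.037 0.038 b -0.039 0.031 central amax 0.038
0.17 739 a -0.037 0.038 b -0.038 0.037 central amax 0.038
0.2 683 a -0.103 0.036 b -0.068 0.035 central amax 0.036
0.23 709 a -0.2 0.038 b -0.081 0.037 central amax 0.038
0.26 1054 a -0.2 0.049 b -0.081 0.055 central amax 0.049
0.29 9059 a -0.2 0.047 b -0.079 0.063 central amax 0.046
```

The frame checks out: the rails lie symmetric at ±37 mm, and the filler arm's tip is at x = -24. The wrist is slim enough to set the bottle down at x ≈ -70 mm, so I'm descending in front and then moving in.

Request:
arm_command(
  commands=[
    {"gripper": 0,"x": 0,"y": 0,"z": 0.2,"twist": 0},
    {"gripper": 0,"x": 0.05,"y": 0,"z": 0.4,"twist": 0},
    {"gripper": 0,"x": 0.12,"y": 0,"z": 0.6,"twist": 0},
    {"gripper": 0,"x": 0.2,"y": -0.005,"z": 0.75,"twist": 0},
    {"gripper": 0,"x": 0.25,"y": -0.005,"z": 0.79,"twist": 0},
  ],
)

```text
time_s: 6.02
tcp_pos: [0.3966, 0.2233, 0.1828]
tool_rot: [0.001, 0.992, 0.128, -0.002]
wrist_force: [-0.7, 0.2, -3.1]
grip_width: 0.287
gripper_force: 60.0
```

Request:
arm_command(
  commands=[
    {"gripper": 0,"x": 0.05,"y": 0,"z": 0.02,"twist": 0},
    {"gripper": 0,"x": 0.12,"y": 0,"z": 0.05,"twist": 0},
    {"gripper": 0,"x": 0.19,"y": 0,"z": 0.08,"twist": 0},
    {"gripper": 0,"x": 0.25,"y": 0,"z": 0.11,"twist": 0},
    {"gripper": 0,"x": 0.25,"y": 0,"z": 0.12,"twist": 0},
  ],
)

```text
time_s: 6.65
tcp_pos: [0.4464, 0.2377, 0.1619]
tool_rot: [-0.0, 0.992, 0.129, 0.0]
wrist_force: [-0.3, 0.4, -2.7]
grip_width: 0.289
gripper_force: 60.0
```

```bash
python3 - <<'E'
from h import *
f=np.array([.9664,.2571]);g=np.array([-.2571,.9664]);S=np.array([.5118,.2565])
go([*(S-.070*f),.1445],-75.1)
q,V=cloud('scene');r=V.reshape(-1,3); c=q.reshape(-1,3).astype(int); uv=r[:,:2]-S; a=uv@f; b=uv@g
m=(a>-.12)&(a<-.02)&(abs(b)<.045)&(r[:,2]>.03)&(r[:,2]<.2)&(c[:,1]>c[:,0]+8)&(c[:,1]>c[:,2]+8)
k=m&(r[:,2]<.11);print(m.sum(),'b',np.percentile(b[k],[1,99]),'amax',np.percentile(a[k],99),'z',np.percentile(r[m][:,2],[1,99]))
save('down.png',cv2.resize(q[100:300,330:500],(510,600)))
E
```

```text
t 6.65 tcp [0.4464 0.2377 0.1619] y -75.2 shares [-0.01  -0.007  0.087] twist -0.0004 q6 1.7 F [-0.3  0.4 -2.7] grip 0.289
982 b [-0.03084317  0.01820745] amax -0.03896730593552759 z [0.04085937 0.19789516]
```

View pics/down.png

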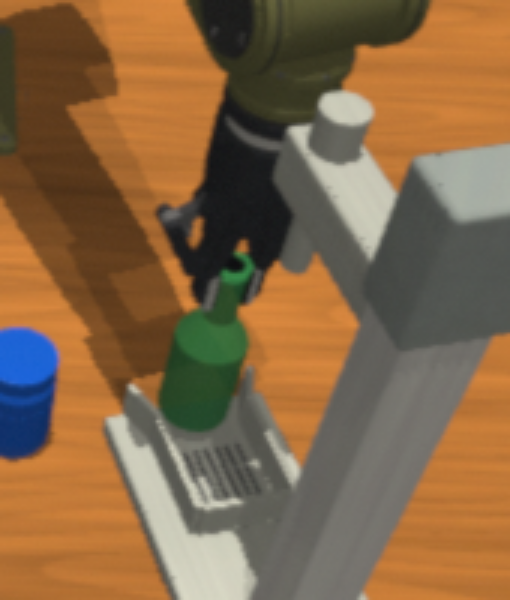

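The bottle hangs between the flares, well clear of the nozzle. Lowering gently.

Request:
arm_command(
  commands=[
    {"gripper": 0,"x": 0,"y": 0,"z": 0.025,"twist": 0},
    {"gripper": 0,"x": 0,"y": 0,"z": 0.045,"twist": 0},
    {"gripper": 0,"x": 0,"y": 0,"z": 0.06,"twist": 0},
    {"gripper": 0,"x": 0,"y": 0,"z": 0.07,"twist": 0},
    {"gripper": 0,"x": 0,"y": 0,"z": 0.078,"twist": 0},
  ],
)

```text
time_s: 7.32
tcp_pos: [0.4454, 0.2376, 0.1456]
tool_rot: [-0.0, 0.992, 0.129, -0.0]
wrist_force: [-0.2, 0.7, -2.8]
grip_width: 0.283
gripper_force: 60.0
```

Request:
arm_command(
  commands=[
    {"gripper": 0,"x": 0,"y": 0,"z": 0.003,"twist": 0},
    {"gripper": 0,"x": 0,"y": 0,"z": 0.006,"twist": 0},
    {"gripper": 0,"x": 0,"y": 0,"z": 0.008,"twist": 0},
    {"gripper": 0,"x": 0,"y": 0,"z": 0.01,"twist": 0},
    {"gripper": 0,"x": 0,"y": 0,"z": 0.01,"twist": 0},
  ],
)

```text
time_s: 7.95
tcp_pos: [0.4462, 0.2377, 0.1454]
tool_rot: [-0.0, 0.992, 0.129, 0.001]
wrist_force: [-2.7, -1.2, 5.2]
grip_width: 0.289
gripper_force: 61.0
```

Contact shows as the force changing by +8 N. Releasing.

Request:
arm_command(
  commands=[
    {"gripper": 0.4,"x": 0,"y": 0,"z": 0,"twist": 0},
    {"gripper": 0.6,"x": 0,"y": 0,"z": 0,"twist": 0},
    {"gripper": 0.8,"x": 0,"y": 0,"z": 0,"twist": 0},
    {"gripper": 1,"x": 0,"y": 0,"z": 0,"twist": 0},
    {"gripper": 1,"x": 0,"y": 0,"z": 0,"twist": 0},
  ],
)

```text
time_s: 8.57
tcp_pos: [0.4455, 0.2376, 0.1436]
tool_rot: [-0.0, 0.992, 0.129, -0.0]
wrist_force: [-0.3, -0.0, 0.1]
grip_width: 1.001
gripper_force: 0.0
```

Request:
arm_command(
  commands=[
    {"gripper": 1,"x": -0.05,"y": 0,"z": 0,"twist": 0},
    {"gripper": 1,"x": -0.15,"y": 0,"z": 0,"twist": 0},
    {"gripper": 1,"x": -0.3,"y": 0,"z": 0,"twist": 0},
    {"gripper": 1,"x": -0.43,"y": 0,"z": 0,"twist": 0},
    {"gripper": 1,"x": -0.45,"y": 0,"z": 0,"twist": 0},
  ],
)

```text
time_s: 9.2
tcp_pos: [0.3571, 0.2142, 0.1434]
tool_rot: [-0.0, 0.992, 0.129, 0.0]
wrist_force: [-0.1, -0.2, 0.2]
grip_width: 0.998
gripper_force: 0.0
```

```bash
cat >> h.py <<'E'
f=np.array([.9664,.2571]);g=np.array([-.2571,.9664]);S=np.array([.5118,.2565])
def bottle(lo=-.11,hi=.06,n='scene'):
    q,V=cloud(n);r=V.reshape(-1,3); c=q.reshape(-1,3).astype(int); uv=r[:,:2]-S; a=uv@f; b=uv@g
    m=(a>lo)&(a<hi)&(abs(b)<.045)&(r[:,2]>.03)&(r[:,2]<.2)&(c[:,1]>c[:,0]+8)&(c[:,1]>c[:,2]+8)
    from scipy.optimize import least_squares
    for z0,z1,R_ in((.03,.1,.029),(.14,.175,.013)):
        k=m&(r[:,2]>z0)&(r[:,2]<z1)
        if k.sum()<8: print('few',k.sum()); continue
        s=least_squares(lambda p:np.hypot(a[k]-p[0],b[k]-p[1])-R_,[np.median(a[k])-.02,np.median(b[k])],loss='soft_l1',f_scale=.001)
        print(n,'z',z0,z1,k.sum(),'axis a,b mm',(s.x*1000).round(1),'rms',(np.sqrt(np.mean(s.fun**2))*1000).round(2))
    print('ztop',np.percentile(r[m][:,2],99.5))
    return q,V
E
python3 - <<'E'
from h import *
q,V=bottle()
s=robot.read_state(); T=s['tcp_pos']; M=rot(s['tool_rot']); go([*(S-.19*f),.1445],14.9)
_,W=cloud('top'); r=np.concatenate([W.reshape(-1,3),V.reshape(-1,3)]); r=r[~np.isnan(r[:,0])]
d=(r-T)@M
for lo in np.arange(0.02,-.15,-.01):
    m=(d[:,2]<lo+.01)&(d[:,2]>=lo)&(abs(d[:,0])<.04)&(abs(d[:,1])<.1)
    if m.sum()>2: print('behind tcp',round(-lo,2),m.sum(),'y',d[m][:,1].min().round(3),d[m][:,1].max().round(3),'x',d[m][:,0].min().round(3),d[m][:,0].max().round(3))
E
```

```text
scene z 0.03 0.1 423 axis a,b mm [-70.   -1.4] rms 1.22
scene z 0.14 0.175 110 axis a,b mm [-69.6  -1.8] rms 1.25
ztop 0.1881136179947685
t 9.25 tcp [0.3577 0.2143 0.1437] y -75.1 shares [-0.151 -0.006 -0.004] twist 0.4998 q6 1.72 F [ 0.5 -0.2 -0.7] grip 0.997
behind tcp 0.02 17 y -0.051 0.049 x -0.012 0.009
behind tcp 0.03 49 y -0.056 0.056 x -0.016 0.009
behind tcp 0.04 53 y -0.056 0.056 x -0.014 0.01
behind tcp 0.05 56 y -0.057 0.057 x -0.014 0.009
behind tcp 0.06 45 y -0.065 0.06 x -0.014 0.011
behind tcp 0.07 172 y -0.066 0.075 x -0.014 0.013
behind tcp 0.08 170 y -0.069 0.073 x -0.017 0.016
behind tcp 0.09 180 y -0.065 0.074 x -0.021 0.017
behind tcp 0.1 150 y -0.065 0.072 x -0.013 0.018
behind tcp 0.11 234 y -0.065 0.07 x -0.014 0.019
behind tcp 0.12 299 y -0.066 0.069 x -0.016 0.015
behind tcp 0.13 41 y -0.062 0.067 x -0.011 0.03
behind tcp 0.14 119 y -0.028 0.038 x -0.038 0.037
```

The bottle stands upright at a = -70 mm, b = -1.5 mm from the nozzle. I'll back off, turn the gripper 90° and go low, then push it in gently with the open finger's back and check for tilt early.

Request:
arm_command(
  commands=[
    {"gripper": 1,"x": -0.1,"y": 0,"z": 0,"twist": 0},
    {"gripper": 1,"x": -0.2,"y": 0,"z": 0,"twist": -0.055},
    {"gripper": 1,"x": -0.2,"y": 0,"z": 0,"twist": -0.11},
    {"gripper": 1,"x": -0.2,"y": 0,"z": 0,"twist": -0.165},
    {"gripper": 1,"x": -0.2,"y": 0,"z": 0,"twist": -0.22},
  ],
)

```text
time_s: 9.93
tcp_pos: [0.3206, 0.2045, 0.1441]
tool_rot: [0.0, 0.888, 0.46, 0.0]
wrist_force: [-0.1, 0.0, -0.1]
grip_width: 1.002
gripper_force: 0.0
```

Request:
arm_command(
  commands=[
    {"gripper": 1,"x": 0,"y": 0,"z": 0,"twist": -0.055},
    {"gripper": 1,"x": 0,"y": 0,"z": 0,"twist": -0.11},
    {"gripper": 1,"x": 0,"y": 0,"z": 0,"twist": -0.165},
    {"gripper": 1,"x": 0,"y": 0,"z": 0,"twist": -0.22},
    {"gripper": 1,"x": 0,"y": 0,"z": 0,"twist": -0.28},
  ],
)

```text
time_s: 10.55
tcp_pos: [0.3207, 0.2045, 0.144]
tool_rot: [0.0, 0.608, 0.794, 0.0]
wrist_force: [-1.1, 0.4, -0.3]
grip_width: 1.002
gripper_force: 0.0
```

```bash
python3 - <<'E'
from h import *
go([*(S-.198*f-.001*g),.014],14.9)
E
```

```text
t 10.55 tcp [0.3207 0.2045 0.144 ] y 15.1 shares [0.001 0.    0.65 ] twist 0.0012 q6 0.16 F [-1.1  0.4 -0.3] grip 1.002
```

Request:
arm_command(
  commands=[
    {"gripper": 1,"x": 0,"y": 0,"z": 0.2,"twist": 0.001},
    {"gripper": 1,"x": 0,"y": 0,"z": 0.38,"twist": 0.001},
    {"gripper": 1,"x": 0,"y": 0,"z": 0.54,"twist": 0.001},
    {"gripper": 1,"x": 0,"y": 0,"z": 0.63,"twist": 0.001},
    {"gripper": 1,"x": 0,"y": 0,"z": 0.64,"twist": 0.001},
  ],
)

```text
time_s: 11.18
tcp_pos: [0.3193, 0.2039, 0.0145]
tool_rot: [-0.001, 0.612, 0.791, -0.001]
wrist_force: [-0.7, -0.2, -0.1]
grip_width: 1.007
gripper_force: 0.0
```

Request:
arm_command(
  commands=[
    {"gripper": 1,"x": 0,"y": 0.04,"z": 0,"twist": 0},
    {"gripper": 1,"x": 0,"y": 0.08,"z": 0,"twist": 0},
    {"gripper": 1,"x": 0,"y": 0.11,"z": 0,"twist": 0},
    {"gripper": 1,"x": 0,"y": 0.13,"z": 0,"twist": 0},
    {"gripper": 1,"x": 0,"y": 0.14,"z": 0,"twist": 0},
  ],
)

```text
time_s: 11.8
tcp_pos: [0.3473, 0.2114, 0.0159]
tool_rot: [0.0, 0.612, 0.791, 0.0]
wrist_force: [0.3, 0.1, -0.2]
grip_width: 1.004
gripper_force: 0.0
```

```bash
cat >> h.py <<'E'
def ab():
    s=robot.read_state(); d=s['tcp_pos'][:2]-S; print('t',round(s['time_s'],2),'tool a,b,z mm',(d@f*1000).round(1),(d@g*1000).round(1),(s['tcp_pos'][2]*1000).round(1),'F',s['wrist_force'].round(1))
E
python3 -c "
from h import *
ab(); bottle()"
```

```text
t 11.8 tool a,b,z mm -170.6 -1.3 15.9 F [ 0.3  0.1 -0.2]
scene z 0.03 0.1 425 axis a,b mm [-70.   -1.5] rms 1.21
scene z 0.14 0.175 115 axis a,b mm [-69.6  -1.7] rms 1.12
ztop 0.1880577397887864
```

Not quite touching yet. A slow push of 12 mm, then a check for tilt.

Request:
arm_command(
  commands=[
    {"gripper": 1,"x": 0,"y": 0.012,"z": 0,"twist": 0},
    {"gripper": 1,"x": 0,"y": 0.024,"z": 0,"twist": 0},
    {"gripper": 1,"x": 0,"y": 0.036,"z": 0,"twist": 0},
    {"gripper": 1,"x": 0,"y": 0.048,"z": 0,"twist": 0},
    {"gripper": 1,"x": 0,"y": 0.06,"z": 0,"twist": 0},
  ],
)

```text
time_s: 12.48
tcp_pos: [0.3586, 0.2143, 0.0157]
tool_rot: [-0.0, 0.611, 0.791, -0.0]
wrist_force: [-2.4, -0.2, 0.3]
grip_width: 1.001
gripper_force: 0.9
```

```bash
python3 -c "
from h import *
ab(); bottle()"
```

```text
t 12.47 tool a,b,z mm -158.9 -1.4 15.7 F [-2.4 -0.2  0.3]
scene z 0.03 0.1 436 axis a,b mm [-59.2  -1. ] rms 2.23
scene z 0.14 0.175 117 axis a,b mm [-58.7  -1.2] rms 1.14
ztop 0.18801560779349966
```

It slides upright: foot and neck both moved 11 mm. Continuing at the same pace.

Request:
arm_command(
  commands=[
    {"gripper": 1,"x": 0,"y": 0.018,"z": 0,"twist": 0},
    {"gripper": 1,"x": 0,"y": 0.036,"z": 0,"twist": 0},
    {"gripper": 1,"x": 0,"y": 0.054,"z": 0,"twist": 0},
    {"gripper": 1,"x": 0,"y": 0.072,"z": 0,"twist": 0},
    {"gripper": 1,"x": 0,"y": 0.09,"z": 0,"twist": 0},
  ],
)

```text
time_s: 13.15
tcp_pos: [0.3762, 0.2189, 0.0157]
tool_rot: [-0.0, 0.611, 0.791, -0.0]
wrist_force: [-2.2, -0.6, 0.9]
grip_width: 1.001
gripper_force: 0.7
```

Request:
arm_command(
  commands=[
    {"gripper": 1,"x": 0,"y": 0.018,"z": 0,"twist": 0},
    {"gripper": 1,"x": 0,"y": 0.036,"z": 0,"twist": 0},
    {"gripper": 1,"x": 0,"y": 0.054,"z": 0,"twist": 0},
    {"gripper": 1,"x": 0,"y": 0.072,"z": 0,"twist": 0},
    {"gripper": 1,"x": 0,"y": 0.09,"z": 0,"twist": 0},
  ],
)

```text
time_s: 13.78
tcp_pos: [0.3936, 0.2235, 0.0157]
tool_rot: [0.0, 0.611, 0.791, 0.0]
wrist_force: [-1.6, 0.2, 1.3]
grip_width: 1.001
gripper_force: 0.7
```

```bash
python3 -c "
from h import *
ab(); bottle(-.06,.05)"
```

```text
t 13.78 tool a,b,z mm -122.7 -1.5 15.7 F [-1.6  0.2  1.3]
scene z 0.03 0.1 447 axis a,b mm [-23.1  -0.9] rms 1.61
scene z 0.14 0.175 124 axis a,b mm [-22.3  -1. ] rms 1.03
ztop 0.18813840114875807
```

Request:
arm_command(
  commands=[
    {"gripper": 1,"x": 0,"y": 0.014,"z": 0,"twist": 0},
    {"gripper": 1,"x": 0,"y": 0.028,"z": 0,"twist": 0},
    {"gripper": 1,"x": 0,"y": 0.042,"z": 0,"twist": 0},
    {"gripper": 1,"x": 0,"y": 0.056,"z": 0,"twist": 0},
    {"gripper": 1,"x": 0,"y": 0.068,"z": 0,"twist": 0},
  ],
)

```text
time_s: 14.45
tcp_pos: [0.4067, 0.2269, 0.0157]
tool_rot: [0.0, 0.611, 0.791, 0.0]
wrist_force: [-1.7, -0.7, 1.0]
grip_width: 1.0
gripper_force: 0.7
```

Request:
arm_command(
  commands=[
    {"gripper": 1,"x": 0,"y": 0.014,"z": 0,"twist": 0},
    {"gripper": 1,"x": 0,"y": 0.026,"z": 0,"twist": 0},
    {"gripper": 1,"x": 0,"y": 0.036,"z": 0,"twist": 0},
    {"gripper": 1,"x": 0,"y": 0.044,"z": 0,"twist": 0},
    {"gripper": 1,"x": 0,"y": 0.05,"z": 0,"twist": 0},
  ],
)

```text
time_s: 15.08
tcp_pos: [0.4163, 0.2294, 0.0157]
tool_rot: [-0.0, 0.611, 0.791, -0.0]
wrist_force: [-2.3, -1.8, 1.0]
grip_width: 1.004
gripper_force: 0.7
```

```bash
python3 -c "
from h import *
ab(); q,V=bottle(-.05,.05)
r=V.reshape(-1,3);a=(r[:,:2]-S)@f;b=(r[:,:2]-S)@g
t=(r[:,2]>.275)&(r[:,2]<.32)&(np.hypot(a,b)<.022)
from scipy.optimize import least_squares
print('nozzle axis',t.sum(),least_squares(lambda p:np.hypot(a[t]-p[0],b[t]-p[1])-.01,[-.003,0],loss='soft_l1',f_scale=.001).x*1000)
save('in.png',cv2.resize(q[100:300,330:500],(510,600)))"
```

```text
t 15.07 tool a,b,z mm -99.3 -1.6 15.7 F [-2.3 -1.8  1. ]
scene z 0.03 0.1 423 axis a,b mm [ 0.4 -1. ] rms 2.12
scene z 0.14 0.175 129 axis a,b mm [ 1.2 -1.2] rms 0.94
ztop 0.18812407326832237
nozzle axis 129 [-0.87260978  0.03653765]
```

View pics/in.png

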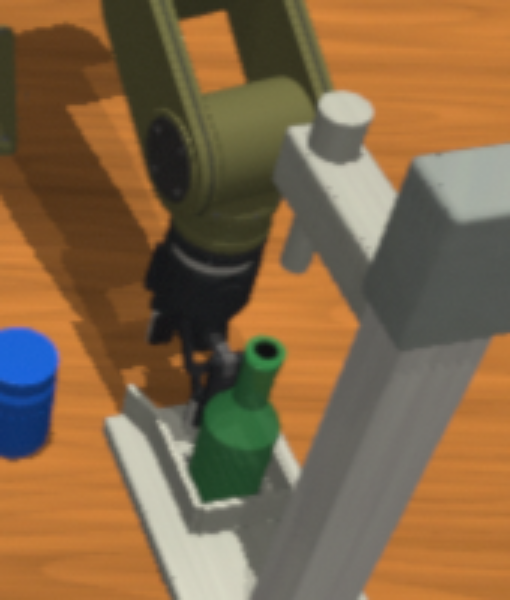

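The bottle stands upright within about 2 mm of the nozzle axis. Backing the tool off.

Request:
arm_command(
  commands=[
    {"gripper": 1,"x": 0,"y": -0.05,"z": 0,"twist": 0},
    {"gripper": 1,"x": 0,"y": -0.15,"z": 0,"twist": 0},
    {"gripper": 1,"x": 0,"y": -0.3,"z": 0,"twist": 0},
    {"gripper": 1,"x": 0,"y": -0.4,"z": 0,"twist": 0},
    {"gripper": 1,"x": 0,"y": -0.4,"z": -0.2,"twist": 0},
  ],
)

```text
time_s: 15.75
tcp_pos: [0.3341, 0.2073, 0.0524]
tool_rot: [-0.002, 0.611, 0.791, -0.004]
wrist_force: [1.4, 1.1, 0.8]
grip_width: 1.002
gripper_force: 0.0
```

Request:
arm_command(
  commands=[
    {"gripper": 1,"x": 0,"y": 0,"z": -0.15,"twist": 0},
    {"gripper": 1,"x": 0,"y": 0,"z": -0.3,"twist": 0},
    {"gripper": 1,"x": 0,"y": 0,"z": -0.4,"twist": 0},
    {"gripper": 1,"x": 0,"y": 0,"z": -0.4,"twist": 0},
    {"gripper": 1,"x": 0,"y": 0,"z": -0.4,"twist": 0},
  ],
)

```text
time_s: 16.38
tcp_pos: [0.3381, 0.2089, 0.1347]
tool_rot: [-0.0, 0.611, 0.791, -0.001]
wrist_force: [-0.3, 0.2, 0.1]
grip_width: 1.004
gripper_force: 0.0
```

```bash
python3 -c "
from h import *
ab(); q,V=bottle(-.05,.05); save('end.png',q)"
```

```text
t 16.38 tool a,b,z mm -180.1 -1.4 134.7 F [-0.3  0.2  0.1]
scene z 0.03 0.1 424 axis a,b mm [ 0.3 -0.9] rms 2.17
scene z 0.14 0.175 114 axis a,b mm [ 0.6 -1.2] rms 1.15
ztop 0.18815018827375726
```

View pics/end.png

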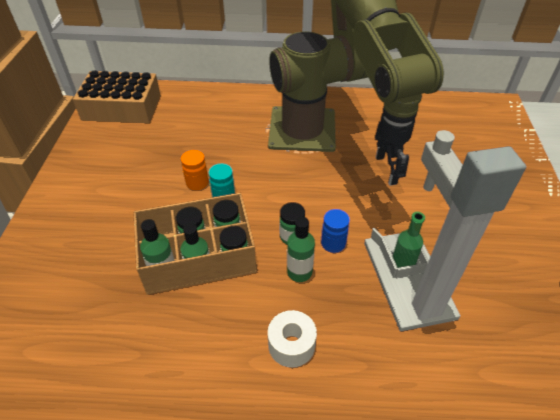

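The bottle stands at (408,245) under the nozzle, everything else is where it was, and the arm touches nothing.

```bash
python3 -c "
from bench import robot
print(robot.hand_in())"
```

```text
the job is handed in; nothing more can be done
None
```

The job is handed in at about 16.4 s: the uncapped bottle stands upright and released on the drip plate, measured within about 2 mm of the nozzle axis, with everything else in its place in the last picture; the judge's verdict was not shown.

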